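# Lock up the radio case

## Robot

A 7-joint arm with a two-finger parallel gripper is mounted at the origin on the work surface. World frame = base frame: x ahead of the robot, y to its left, z up, the work surface at z = 0. Lengths are in m, angles in rad, forces in N, time in s.
With the tool pointing down it reaches from about 0.425 to 0.925 m from the base axis. Payload 6.8 kg.
Tool frame: the origin (TCP) lies on the centre line of the jaws, within the pads' length; the fingertips stand 17 mm ahead of it and the grasp point (between the pads) lies 2 mm behind it (nose_length is the distance from the TCP to the fingertips, in m); z points along the fingers, x is the direction in which the jaws open and shut, and the axes are right-handed (so a half turn about z gives the same grasp; the last joint's range is limited). The gripper opens to 85 mm and grips with 20 to 120 N. Pads are 22 mm wide; open, the fingers measure 114 mm over their backs; the gripper's body (76 mm by 85 mm) begins 54 mm behind the grasp point. The pads swing forward as they close: fully open they stand 13 mm farther back than shut.
Start: joints at [-1.404, 0.477, 0.022, 1.555, -0.011, 1.109, -0.083], TCP at [0.183, 0.65, 0.248] pointing down, gripper open.
Joint ranges: [-2.96, 2.96], [-0.34, 2.1], [-1.41, 1.46], [0.24, 2.44], [-1.37, 4.51], [0.17, 1.92], [-2.96, 2.96]. Speed limits (rad/s): [2.39, 2.39, 3.14, 3.14, 3.14, 3.14, 3.14].

## Interface

Orientations are given as a unit quaternion [w, x, y, z].
In Python, from station import * gives the robot as it stands.
- The arm moves only by the tool send_rows, never from a script. Its argument "commands" is a list of rows, each an object with "translation": the shift along the tool's x, y, z in m, a list of three; "rot": the turn, a rotation vector about the tool's x, y, z in degrees, a list of three; "grip": the finger opening in m, from 0 to 0.0854. In form: [{"translation": [tx, ty, tz], "rot": [rx, ry, rz], "grip": grip}, ...]. A call has exactly 5 rows; each row shifts and turns the commanded pose from where the row before left it, along the tool's axes as they then stand; what a row does not reach is not made up. A row lasts 1/12 s, in which the tool goes at most 41.7 mm and 7.16 degrees, less where a joint would pass 70% of its speed; a pose out of reach is approached as far as the arm can. A call with a gripper value outside its range is refused whole. The fingers move at their own pace and stop on an object; "force" is the grip in N (left out, the last holds). Time passes only in rows, so rows that do not move let the fingers close, or fill a call up. It gives the time, the measured TCP pose, the force and the opening at its end, in the units of the state.
- get_obs(): the state, without advancing time (a new reading comes with each control period).
- read_camera(name): name is "side" or "top"; returns a dict with "pixels" (480x640x3 uint8, red, green, blue), "depth" (480x640 float32, m along the optical axis (not along the pixel's ray), 0 where there is no reading), "mtx" (3x3 intrinsics, pixels), "extrinsics" (4x4, takes a point from camera to world coordinates). Camera axes: x right, y up, looking along -z (the intrinsics and any distortion apply to the point x, -y, -z); pixel columns grow to the right and rows downward; lengths in m; the calibration is good to about 2 mm. A picture is of the moment at which its call begins.
- hand_in(): hands the job in, once; it reports no verdict.
The state is a dict: "t": time; "q": joint angles; "joint_vel": joint speeds; "joint_torque": joint torques, N m; "eef_pos": TCP position; "tool_rot": TCP orientation; "contact_force": force on the tool from outside, world axes, zero at the start; "torque": the same for the moment, N m; "gripper_width": opening from 0.0 (shut) to 1.0 (fully open).
Only numpy, scipy, OpenCV 4.12 (cv2) and the standard library are available. Lean on these libraries where they do the work, as an engineer would, in place of code of your own. Each camera call takes 0.05 s, during which the arm holds its last target.

## Task

Lock the black radio case: fold the steel hasp strap down flat over the lock, swing the open shackle round so that its free leg stands over the strap's eye, and press the shackle straight down until it clicks and stays down. Do it in that order, and leave the radio, the hand microphone and the mug where they are.

Things in the scene. Friction and masses are not known exactly. Their poses are not given: they have to be found in the camera images.
- case: Black rugged radio case, fixed to the desk, lid shut: 190 mm deep (x), 280 mm wide (y), 120 mm high. Origin: centre of its underside on the desk; its -x face is the front and looks roughly to the robot, +y its left seen from the robot, z up. All offsets below are in this frame (mm). A brass lock body (36 x 90 x 75 in x, y, z) is bolted to the front, its top at z = 119, centred at x = -119, y = 0. The case and lock do not move.
- lock_top (a point): Centre of the lock body's top face, at (-119, 0, 119) in the case frame. The heel leg of the shackle rises from it at y = +26; the 17 mm square hole for the toe leg is at y = -26.
- hasp_hinge (a point): Middle of the hasp's hinge pin, at (-40, -26, 124) in the case frame, on the lid; the pin runs along the case's y.
- hasp_eye (a point): Centre of the 24 mm square eye in the hasp strap, a bright steel plate 103 mm long from the pin, 44 mm wide, 5 mm thick; the eye is 79 mm from the pin and the strap is solid from the pin to 67 mm.
- hasp (a joint): Angle of the hasp strap (rad): 0 = flat, pointing to the front over the lock with its eye over the toe hole and its upper face at z = 126.5; pi/2 = standing upright on the lid; more leans back (stop at 2.1). Friction holds it where it is left; about 1 N at its end moves it. It starts between 1.2 and 1.9.
- swing (a joint): Angle of the shackle about its vertical heel leg (rad): 0 = its stop, toe leg exactly over the toe hole; positive swings the toe leg out to the front (-x). Seen from the heel leg the toe leg lies 52 mm away in direction (-sin a, -cos a) of the case's x, y. Friction (0.05 N m) holds it where it is left; it starts between 0.8 and 1.5 (outer stop 1.8). The toe leg enters the hole only within about 0.05 rad of 0, and only with the hasp flat.
- shackle (a joint): How far the shackle is pressed down (m): 0 = up (a spring pushes it up), 0.028 = the bottom stop. Pressing takes about 3 N at first and 7 to 10 N from 0.014 until a hidden pawl snaps over at about 0.020 to 0.022; after that the pawl keeps it down by itself at about 0.0245. Let go earlier, it springs up again. Press it only when the toe leg is over its hole: while swung far out it can also be pressed, and would then be caught in the wrong place.
- bow (a point): Top of the shackle's bow, midway between its legs. The shackle is a bright steel U of 12 mm round bar, legs 52 mm apart on centres; while it is up, the bow's top is at z = 183 in the case frame and the toe leg's lower end at z = 134; pressed home, the top is at about 158.
- toe (a point): Lower end of the shackle's free toe leg.
- radio: Bystander: black handheld radio, 125 x 56 x 34 mm plus a 65 mm aerial, lying on the desk beside the case. Origin: centre of the underside.
- mic: Bystander: dark hand microphone, 115 x 55 x 30 mm, lying on the desk beside the case. Origin: underside, 15 mm from the centre.
- mug: Bystander: white mug, 80 mm across, 90 mm high, standing on the desk to the front right of the case. Origin: centre of its underside.

How it is judged:
On the way, in this order (a step that is already met when the one before it is completed fails the run):
1. the hasp strap lies flat over the lock while the shackle is still swung out and up (value of joint hasp below 0.1 rad and value of joint swing above 0.4 rad and value of joint shackle below 0.01 m), for 0.1 s.
2. the shackle, still up, is swung round so that its toe leg stands over the eye (value of joint swing below 0.08 rad and value of joint shackle below 0.012 m and value of joint hasp below 0.1 rad), for 0.1 s.
3. the shackle is pressed down past the click (value of joint shackle above 0.023 m and value of joint swing below 0.1 rad), for 0.2 s.
At the end, for the whole second after the job is handed in: Hasp strap flat (within 0.1 rad), shackle's toe leg through its eye (swing within 0.1 rad of 0) and the shackle held down by the pawl, more than 23 mm below its raised position; radio, microphone and mug within 30 mm of where they started (all of step 3 and value of joint hasp below 0.1 rad and distance of each of radio, mic, mug from where it was at the start of the episode below 0.03 m); the robot touches nothing.
It fails at once if the radio, the hand microphone or the mug is pushed more than 30 mm away (distance of any of radio, mic, mug from where it was at the start of the episode above 0.03 m).
It fails at once if the mug is tipped over (angle between mug's own z axis and vertical above 0.6 rad).
It also fails if it takes over 48 s, if anything falls off the work surface, if the arm or the gripper's body presses on something with over 40 N, if the wrist force passes 120 N, or if a joint passes its speed limit or range.

## Working session

There is one attempt and no reset: what is moved stays moved. The work goes in short steps, Python scripts to look and compute and a tool call to move; the robot and the scene stay as the last step left them, time stands still between calls to the robot, and variables do not carry over. Pictures are saved under pics/ and viewed, and the job is handed in when it is done.

Besides the shell and the picture viewer there is one more tool, called by a JSON object that holds its "name" and its "arguments", one argument or row to a line. send_rows: Moves the arm, as the interface text tells. Its arguments: {"type":"object","properties":{"commands":{"type":"array","items":{"type":"object","properties":{"translation":{"type":"array","items":{"type":"number"}},"rot":{"type":"array","items":{"type":"number"}},"grip":{"type":"number"}}}},"force":{"type":"number"}},"required":["commands"]}

```bash
ls; mkdir -p pics
python3 - <<'E'
from station import *
import cv2,numpy as np
o=get_obs();print({k:np.round(v,3) for k,v in o.items()})
for n in("side","top"):
    c=read_camera(n);cv2.imwrite(f"pics/{n}0.png",c["pixels"][:,:,::-1]);np.savez(f"{n}0.npz",**c)
    print(n,c["mtx"],np.round(c["extrinsics"],3),(c["depth"]>0).mean(),[k for k in c])
E
```

```text
pics
{'t': np.float64(0.0), 'q': array([-1.404,  0.478,  0.022,  1.556, -0.012,  1.109, -0.083]), 'joint_vel': array([ 0.   , -0.001, -0.   ,  0.001,  0.   ,  0.002,  0.001]), 'joint_torque': array([-1.0000e-03, -5.9646e+01,  1.6080e+00, -2.8120e+01,  1.2000e-02,
        9.0000e-03, -0.0000e+00]), 'eef_pos': array([0.183, 0.649, 0.247]), 'tool_rot': array([ 0.001,  0.797,  0.604, -0.001]), 'contact_force': array([ 0.37 , -0.49 ,  0.112]), 'torque': array([-0.033, -0.086, -0.016]), 'gripper_width': np.float64(1.0)}
side [[464.74890222   0.         312.4461689 ]
 [  0.         464.74890222 234.92244751]
 [  0.           0.           1.        ]] [[ 0.88   0.352 -0.32   0.219]
 [-0.475  0.674 -0.566 -0.591]
 [ 0.017  0.65   0.76   0.927]
 [ 0.     0.     0.     1.   ]] 0.9959635416666667 ['pixels', 'depth', 'mtx', 'extrinsics']
top [[485.52930247   0.         319.08975547]
 [  0.         485.52930247 234.88287217]
 [  0.           0.           1.        ]] [[-0.028  0.994 -0.106  0.472]
 [-1.    -0.027  0.014  0.015]
 [ 0.011  0.106  0.994  1.147]
 [ 0.     0.     0.     1.   ]] 0.995810546875 ['pixels', 'depth', 'mtx', 'extrinsics']
```

View pics/side0.png

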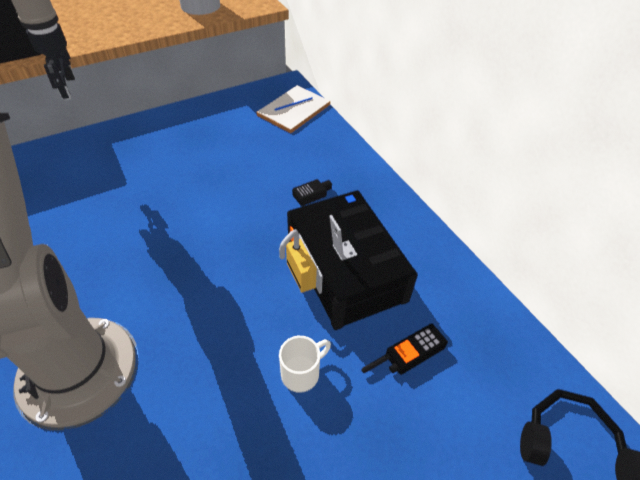

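View pics/top0.png

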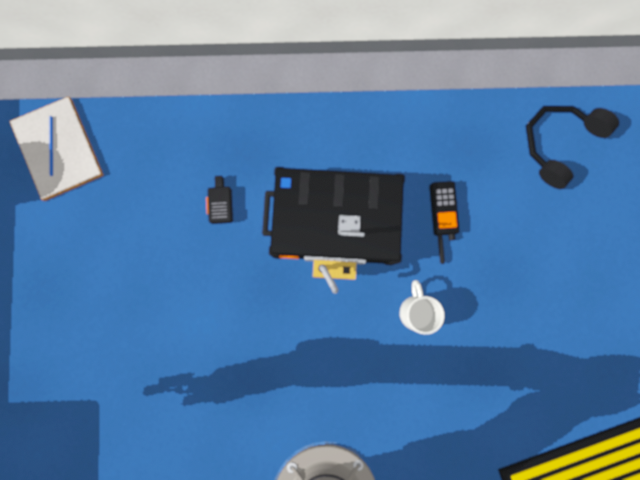

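Side view: the case is around (350,255), with the hasp strap standing at (337,235), the brass lock at (300,265) and the shackle swung out at (288,243). Top view: the lock is at (335,268), the mug at (422,313), the radio at (445,210) and the mic at (220,203).

```bash
cat > h.py <<'E'
import numpy as np,cv2
def load(n): return dict(np.load(n))
def cloud(c):
    d=c["depth"];v,u=np.mgrid[0:480,0:640];K=c["mtx"]
    P=np.stack([(u-K[0,2])/K[0,0]*d,-(v-K[1,2])/K[1,1]*d,-d],-1)
    E=c["extrinsics"];return P@E[:3,:3].T+E[:3,3]
def proj(c,p):
    E=c["extrinsics"];q=(np.atleast_2d(p)-E[:3,3])@E[:3,:3];K=c["mtx"]
    return np.stack([K[0,2]-K[0,0]*q[:,0]/q[:,2],K[1,2]+K[1,1]*q[:,1]/q[:,2]],-1)
E
python3 - <<'E'
from h import *
for n in("side","top"):
    c=load(n+"0.npz");P=cloud(c);px=c["pixels"].astype(int);hsv=cv2.cvtColor(c["pixels"],cv2.COLOR_RGB2HSV).astype(int)
    x0,x1,y0,y1=(240,430,170,340) if n=="side" else (255,415,155,300)
    R=np.zeros((480,640),bool);R[y0:y1,x0:x1]=1
    top=R&(abs(P[...,2]-.12)<.008)&(hsv[...,2]<60)
    nn,lab,st,ce=cv2.connectedComponentsWithStats(top.astype(np.uint8));k=1+st[1:,4].argmax()
    q=P[lab==k];r=cv2.minAreaRect((q[:,:2]*1000).astype(np.float32));print(n,"case top",r,np.median(q[:,2]),len(q))
    print(np.round(cv2.boxPoints(r)))
    y=R&(hsv[...,0]>15)&(hsv[...,0]<32)&(hsv[...,1]>130)&(hsv[...,2]>120)
    yt=y&(abs(P[...,2]-.119)<.01);q=P[yt];print("lock",cv2.minAreaRect((q[:,:2]*1000).astype(np.float32)),np.median(q[:,2]),len(q))
    s=R&(hsv[...,1]<60)&(hsv[...,2]>110)&(P[...,2]>.125)
    nn,lab,st,ce=cv2.connectedComponentsWithStats(s.astype(np.uint8))
    for k in range(1,nn):
        if st[k,4]>8:
            q=P[lab==k];print(st[k],np.round(ce[k]),np.round(q.min(0),3),np.round(q.max(0),3),np.round(q.mean(0),3))
    h=R&(P[...,2]>.14);nn,lab,st,ce=cv2.connectedComponentsWithStats(h.astype(np.uint8))
    for k in range(1,nn):
        if st[k,4]>8:
            q=P[lab==k];print("high",st[k],np.round(ce[k]),np.round(q.min(0),3),np.round(q.max(0),3),np.round(q[q[:,2]>q[:,2].max()-.006].mean(0),3))
    cr=c["pixels"][y0:y1,x0:x1,::-1];cv2.imwrite(f"pics/{n}0c.png",cv2.resize(cr,None,fx=3.4,fy=3.4,interpolation=cv2.INTER_CUBIC))
E
```

```text
side case top ((624.0277709960938, -40.75505065917969), (282.47613525390625, 191.6786651611328), 85.10069274902344) 0.12047905124520064 7272
[[ 516. -173.]
 [ 707. -190.]
 [ 732.   92.]
 [ 541.  108.]]
lock ((507.349609375, -28.857929229736328), (92.1613998413086, 35.915916442871094), 84.9528579711914) 0.11926377465210714 492
[330 215  15  44 301] [337. 237.] [ 0.219 -0.591  0.125] [ 0.586 -0.039  0.927] [ 0.574 -0.067  0.183]
[280 229  19  30 232] [289. 242.] [ 0.459 -0.034  0.126] [ 0.513 -0.001  0.187] [ 0.486 -0.018  0.166]
high [330 215  13  40 273] [336. 234.] [ 0.219 -0.591  0.141] [ 0.581 -0.038  0.927] [ 0.219 -0.591  0.927]
high [279 229  20  30 229] [288. 241.] [ 0.459 -0.034  0.14 ] [ 0.514 -0.     0.187] [ 0.487 -0.016  0.183]
top case top ((625.067138671875, -40.31108093261719), (278.2619934082031, 188.76312255859375), 85.07202911376953) 0.11990044175039105 10105
[[ 519. -171.]
 [ 707. -187.]
 [ 731.   90.]
 [ 543.  106.]]
lock ((507.8971862792969, -30.466842651367188), (84.12054443359375, 32.016231536865234), 84.88742065429688) 0.11889398664283224 415
[339 230  25   6 104] [351. 232.] [ 0.568 -0.085  0.125] [ 0.59  -0.041  0.229] [ 0.577 -0.061  0.198]
[320 265  18  28 160] [329. 278.] [ 0.461 -0.032  0.13 ] [0.516 0.015 1.147] [ 0.489 -0.015  0.19 ]
high [339 231  25   5  86] [351. 233.] [ 0.568 -0.083  0.14 ] [ 0.586 -0.041  0.229] [ 0.572 -0.061  0.226]
high [320 264  19  29 185] [329. 278.] [ 0.461 -0.034  0.14 ] [0.517 0.015 1.147] [0.472 0.015 1.147]
```

```bash
python3 -c "
import cv2,numpy as np
a=cv2.imread('pics/side0c.png');b=cv2.imread('pics/top0c.png');print(a.shape,b.shape)"
```

```text
(578, 646, 3) (493, 544, 3)
```

View pics/side0c.png

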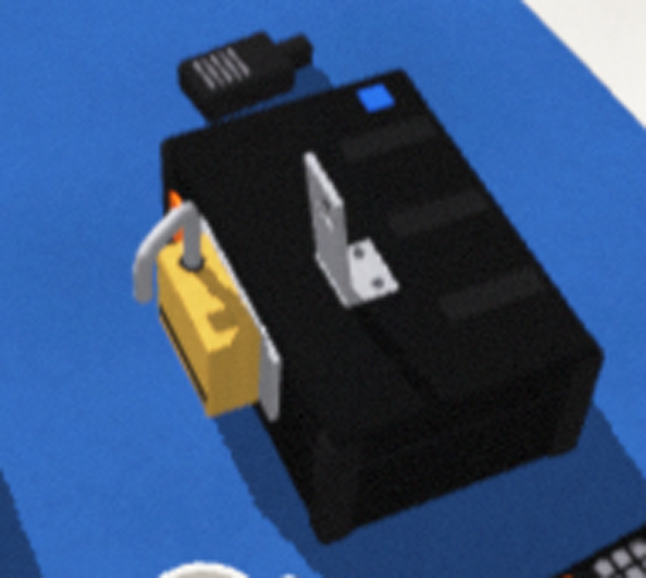

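View pics/top0c.png

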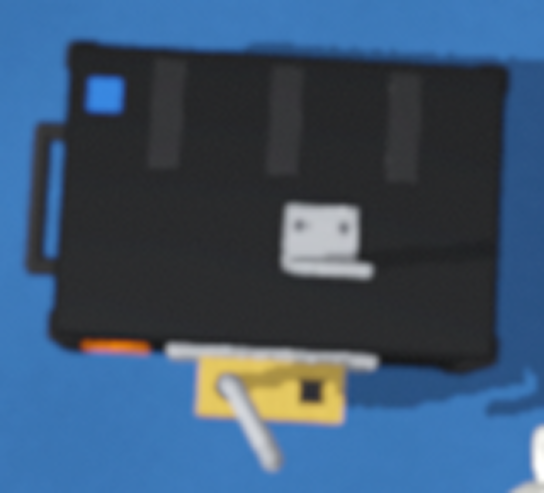

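```bash
cat >> h.py <<'E'
from scipy.spatial.transform import Rotation as Ro
C0=np.array([.625,-.0405,0]);PSI=-.087
RC=Ro.from_euler('z',PSI).as_matrix()
def w2c(p): return (np.asarray(p)-C0)@RC
def c2w(p): return C0+RC@np.asarray(p)
def stat(o,target=None):
    R=Ro.from_quat(o["tool_rot"],scalar_first=True).as_matrix()
    tip=o["eef_pos"]+.017*R[:,2]
    print("t %.2f"%o["t"],"tip in case mm",np.round(w2c(tip)*1e3,1),"tcp",np.round(o["eef_pos"],4),"F",np.round(o["contact_force"],2),"gw",round(float(o["gripper_width"]),3))
    Rt=np.column_stack([RC[:,1],RC[:,0],[0,0,-1]])
    print("rot to go (tool,deg)",np.round(np.degrees(Ro.from_matrix(R.T@Rt).as_rotvec()),2))
    if target is not None:
        d=c2w(np.array(target)/1e3)-tip
        print("delta now-axes mm",np.round(R.T@d*1e3,1),"aligned axes",np.round(Rt.T@d*1e3,1))
E
python3 - <<'E'
import station
from station import *
from h import *
print([k for k in dir(station) if k[0]!='_'])
print(getattr(station,'nose_length',None))
stat(get_obs(),[5,-26,215])
for n in("side","top"):
    c=load(n+"0.npz");P=cloud(c)
    for nm,p in dict(lock=[-119,0,119],heel=[-119,26,180],hole=[-119,-26,119],hinge=[-40,-26,124]).items(): print(n,nm,np.round(proj(c,c2w(np.array(p)/1e3)),1))
    x0,x1,y0,y1=(275,302,225,262) if n=="side" else (318,340,260,296)
    R=np.zeros((480,640),bool);R[y0:y1,x0:x1]=1
    q=P[R&(P[...,2]>.15)&(P[...,2]<.2)];qc=w2c(q)*1e3;print(np.round(qc.min(0)),np.round(qc.max(0)))
    lo=qc[qc[:,0]<qc[:,0].min()+12];d=lo.mean(0)-[-119,26,0];print("toe",np.round(lo.mean(0)),"swing",np.arctan2(-d[0],-d[1]))
    x0,x1,y0,y1=(325,350,210,262) if n=="side" else (335,370,226,240)
    R=np.zeros((480,640),bool);R[y0:y1,x0:x1]=1
    q=P[R&(P[...,2]>.14)&(P[...,2]<.25)];qc=w2c(q)*1e3;f=np.polyfit(qc[:,2],qc[:,0],1);print("hasp angle",np.pi/2+np.arctan(f[0]),qc.min(0).round(),qc.max(0).round())
for i,m in {0:0}.items():pass
c=load("top0.npz");P=cloud(c);print("mug",w2c(P[313,422])*1e3, "mic",w2c(P[203,220])*1e3,"radio",w2c(P[210,445])*1e3)
E
```

```text
['PlanningError', 'get_obs', 'hand_in', 'nose_length', 'read_camera']
0.017
t 0.10 tip in case mm [-500.2  648.6  230.4] tcp [0.183  0.6492 0.2474] F [-0.61 -0.18  0.19] gw 0.999
rot to go (tool,deg) [ -0.     0.1  -10.76]
delta now-axes mm [-568.5  622.3   16.4] aligned axes [-674.6  505.2   15.4]
side lock [[300.2 255.7]]
side heel [[295.4 229.3]]
side hole [[304.7 264.5]]
side hinge [[337.8 252. ]]
[-167.   -7.  150.] [-114.   30.  187.]
toe [-161.   -2.  168.] swing 0.9843150665846336
hasp angle 1.447680878823672 [-56. -48. 141.] [-41.  -2. 229.]
top lock [[334.3 269.9]]
top heel [[322.6 268.1]]
top hole [[346.6 270.6]]
top hinge [[348.7 233.3]]
[-165.   -8.  163.] [-110.   31.  188.]
toe [-159.   -0.  175.] swing 0.9841354085565508
hasp angle 1.3975837519269172 [-54. -47. 140.] [-37.  -4. 229.]
mug [-202.95552394 -214.93242715    2.31987048] mic [ 23.37272137 270.01403337  31.38065496] radio [  38.45986534 -253.35817165   31.95515309]
```

{"name": "send_rows", "arguments": {
  "commands": [
    {"translation": [0, 0, -0.015], "rot": [0, 0, -5.4], "grip": 0},
    {"translation": [0, 0, -0.015], "rot": [0, 0, -5.4], "grip": 0},
    {"translation": [-0.03, 0.027, 0], "rot": [0, 0, 0], "grip": 0},
    {"translation": [-0.03, 0.027, 0], "rot": [0, 0, 0], "grip": 0},
    {"translation": [-0.03, 0.027, 0], "rot": [0, 0, 0], "grip": 0}
  ],
  "force": 40
}}

```text
t: 0.52
eef_pos: [0.2563, 0.5519, 0.2779]
tool_rot: [0.0, 0.736, 0.677, -0.0]
contact_force: [1.9, -0.3, 0.3]
gripper_width: 0.302
```

{"name": "send_rows", "arguments": {
  "commands": [
    {"translation": [-0.03, 0.027, 0], "rot": [0, 0, 0], "grip": 0},
    {"translation": [-0.03, 0.027, 0], "rot": [0, 0, 0], "grip": 0},
    {"translation": [-0.03, 0.027, 0], "rot": [0, 0, 0], "grip": 0},
    {"translation": [-0.03, 0.027, 0], "rot": [0, 0, 0], "grip": 0},
    {"translation": [-0.03, 0.027, 0], "rot": [0, 0, 0], "grip": 0}
  ]
}}

```text
t: 0.93
eef_pos: [0.3784, 0.39, 0.2781]
tool_rot: [0.0, 0.737, 0.676, -0.0]
contact_force: [0.7, 1.0, 1.3]
gripper_width: 0.003
```

{"name": "send_rows", "arguments": {
  "commands": [
    {"translation": [-0.03, 0.027, 0], "rot": [0, 0, 0], "grip": 0},
    {"translation": [-0.03, 0.027, 0], "rot": [0, 0, 0], "grip": 0},
    {"translation": [-0.03, 0.027, 0], "rot": [0, 0, 0], "grip": 0},
    {"translation": [-0.03, 0.027, 0], "rot": [0, 0, 0], "grip": 0},
    {"translation": [-0.03, 0.027, 0], "rot": [0, 0, 0], "grip": 0}
  ]
}}

```text
t: 1.35
eef_pos: [0.4999, 0.229, 0.2782]
tool_rot: [-0.0, 0.737, 0.676, -0.0]
contact_force: [0.9, 0.1, -0.7]
gripper_width: -0.002
```

Run:
```python
from station import *
from h import *
stat(get_obs(),[5,-26,195])
```

```text
t 1.35 tip in case mm [-148.1  257.6  261.2] tcp [0.4999 0.229  0.2782] F [ 0.87  0.06 -0.7 ] gw -0.002
rot to go (tool,deg) [-0.02  0.01  0.04]
delta now-axes mm [-283.7  152.9   66.2] aligned axes [-283.6  153.1   66.2]
```

{"name": "send_rows", "arguments": {
  "commands": [
    {"translation": [-0.028, 0.02, 0], "rot": [0, 0, 0], "grip": 0},
    {"translation": [-0.028, 0.02, 0], "rot": [0, 0, 0], "grip": 0},
    {"translation": [-0.028, 0.02, 0], "rot": [0, 0, 0], "grip": 0},
    {"translation": [-0.028, 0.02, 0], "rot": [0, 0, 0], "grip": 0},
    {"translation": [-0.028, 0.02, 0], "rot": [0, 0, 0], "grip": 0}
  ]
}}

```text
t: 1.77
eef_pos: [0.5871, 0.0812, 0.278]
tool_rot: [-0.0, 0.737, 0.676, -0.0]
contact_force: [0.3, -0.2, 0.5]
gripper_width: 0.005
```

{"name": "send_rows", "arguments": {
  "commands": [
    {"translation": [-0.028, 0.02, 0], "rot": [0, 0, 0], "grip": 0},
    {"translation": [-0.028, 0.015, 0], "rot": [0, 0, 0], "grip": 0},
    {"translation": [-0.028, 0.01, 0], "rot": [0, 0, 0], "grip": 0},
    {"translation": [-0.028, 0.005, 0], "rot": [0, 0, 0], "grip": 0},
    {"translation": [-0.028, 0, 0], "rot": [0, 0, 0], "grip": 0}
  ]
}}

```text
t: 2.18
eef_pos: [0.625, -0.0625, 0.2776]
tool_rot: [-0.0, 0.737, 0.676, -0.0]
contact_force: [0.8, 0.8, -0.4]
gripper_width: 0.003
```

Run:
```python
from station import *
from h import *
stat(get_obs(),[0,-26,192])
```

```text
t 2.18 tip in case mm [  1.9 -21.9 260.6] tcp [ 0.625  -0.0625  0.2776] F [ 0.83  0.83 -0.37] gw 0.003
rot to go (tool,deg) [-0.03  0.03  0.04]
delta now-axes mm [-4.  -1.9 68.6] aligned axes [-4.1 -1.9 68.6]
```

{"name": "send_rows", "arguments": {
  "commands": [
    {"translation": [-0.001, 0, 0.02], "rot": [0, 0, 0], "grip": 0},
    {"translation": [-0.001, 0, 0.02], "rot": [0, 0, 0], "grip": 0},
    {"translation": [-0.001, 0, 0.02], "rot": [0, 0, 0], "grip": 0},
    {"translation": [0, 0, 0.01], "rot": [0, 0, 0], "grip": 0},
    {"translation": [0, -0.01, 0], "rot": [0, 0, 0], "grip": 0}
  ]
}}

```text
t: 2.6
eef_pos: [0.6136, -0.0627, 0.2055]
tool_rot: [-0.001, 0.737, 0.676, -0.002]
contact_force: [-0.4, 0.3, -0.7]
gripper_width: -0.003
```

Run:
```python
from station import *
from h import *
stat(get_obs(),[-39,-26,186])
c=read_camera("side");cv2.imwrite("pics/s1.png",cv2.resize(c["pixels"][140:340,230:430,::-1],None,fx=3,fy=3))
```

```text
t 2.60 tip in case mm [ -9.5 -23.2 188.5] tcp [ 0.6136 -0.0627  0.2055] F [-0.37  0.31 -0.67] gw -0.003
rot to go (tool,deg) [-0.22  0.04  0.07]
delta now-axes mm [ -2.8 -29.5   2.6] aligned axes [ -2.8 -29.5   2.5]
```

View pics/s1.png

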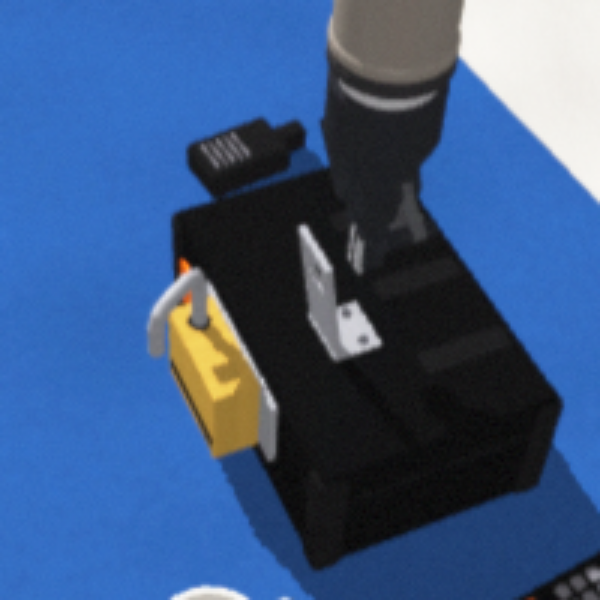

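{"name": "send_rows", "arguments": {
  "commands": [
    {"translation": [-0.003, -0.015, 0], "rot": [0, 0, 0], "grip": 0},
    {"translation": [0, -0.015, 0.002], "rot": [0, 0, 0], "grip": 0},
    {"translation": [0, -0.015, 0.006], "rot": [0, 0, 0], "grip": 0},
    {"translation": [0, -0.013, 0.009], "rot": [0, 0, 0], "grip": 0},
    {"translation": [0, -0.01, 0.011], "rot": [0, 0, 0], "grip": 0}
  ]
}}

```text
t: 3.07
eef_pos: [0.5456, -0.0605, 0.1838]
tool_rot: [0.0, 0.737, 0.676, 0.001]
contact_force: [0.8, 0.0, 0.8]
gripper_width: -0.001
```

{"name": "send_rows", "arguments": {
  "commands": [
    {"translation": [0, -0.007, 0.014], "rot": [0, 0, 0], "grip": 0},
    {"translation": [0, -0.003, 0.012], "rot": [0, 0, 0], "grip": 0},
    {"translation": [0, -0.001, 0.005], "rot": [0, 0, 0], "grip": 0},
    {"translation": [0, 0, 0], "rot": [0, 0, 0], "grip": 0},
    {"translation": [0, 0, 0], "rot": [0, 0, 0], "grip": 0}
  ]
}}

```text
t: 3.48
eef_pos: [0.536, -0.0592, 0.1502]
tool_rot: [0.0, 0.737, 0.676, 0.0]
contact_force: [-0.1, 0.6, -0.7]
gripper_width: 0.0
```

Run:
```python
from station import *
from h import *
stat(get_obs(),[-88,-26,126.5])
c=read_camera("side");cv2.imwrite("pics/s2.png",cv2.resize(c["pixels"][140:340,230:430,::-1],None,fx=3,fy=3))
```

```text
t 3.48 tip in case mm [-87.  -26.4 133.2] tcp [ 0.536  -0.0592  0.1502] F [-0.14  0.62 -0.72] gw 0.0
rot to go (tool,deg) [ 0.07 -0.01  0.05]
delta now-axes mm [ 0.4 -1.   6.7] aligned axes [ 0.4 -1.   6.7]
```

View pics/s2.png

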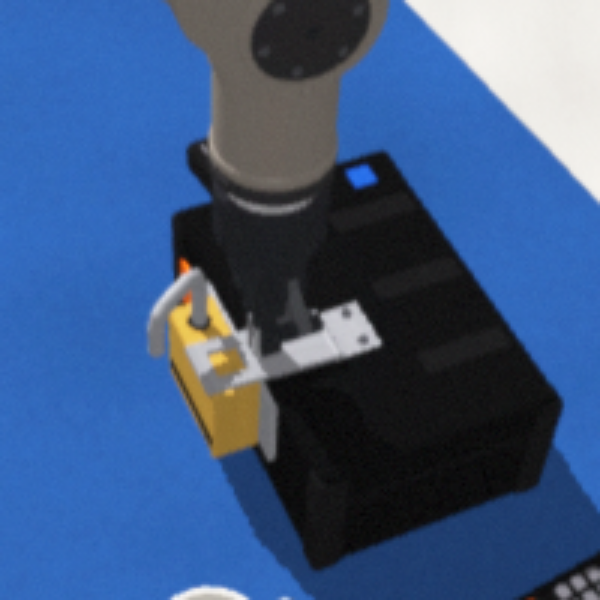

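The strap is nearly down, with its eye over the lock at about (228,360) in the crop. The shackle is still swung out at (170,310). Next I press the last few mm.

{"name": "send_rows", "arguments": {
  "commands": [
    {"translation": [0, 0, 0.003], "rot": [0, 0, 0], "grip": 0},
    {"translation": [0, 0, 0.002], "rot": [0, 0, 0], "grip": 0},
    {"translation": [0, 0, 0.002], "rot": [0, 0, 0], "grip": 0},
    {"translation": [0, 0, 0.001], "rot": [0, 0, 0], "grip": 0},
    {"translation": [0, 0, 0], "rot": [0, 0, 0], "grip": 0}
  ]
}}

```text
t: 3.95
eef_pos: [0.5362, -0.0593, 0.1433]
tool_rot: [0.0, 0.737, 0.676, 0.001]
contact_force: [-6.1, 0.4, 19.4]
gripper_width: 0.001
```

Run:
```python
from station import *
from h import *
stat(get_obs(),[-88,-26,126.5])
c=read_camera("side");P=cloud(c);hsv=cv2.cvtColor(c["pixels"],cv2.COLOR_RGB2HSV).astype(int)
q=w2c(P)*1e3
m=(q[...,0]>-140)&(q[...,0]<-50)&(q[...,1]>-47)&(q[...,1]<-5)&(q[...,2]>121)&(q[...,2]<150)&(hsv[...,1]<70)&(hsv[...,2]>110)
s=q[m];A=np.c_[s[:,0],np.ones(len(s))];print(len(s),np.linalg.lstsq(A,s[:,2],rcond=None)[0],s.min(0).round(1),s.max(0).round(1))
```

```text
t 3.95 tip in case mm [-86.8 -26.5 126.3] tcp [ 0.5362 -0.0593  0.1433] F [-6.12  0.36 19.43] gw 0.001
rot to go (tool,deg) [ 0.08 -0.06  0.02]
delta now-axes mm [ 0.5 -1.2 -0.2] aligned axes [ 0.5 -1.2 -0.2]
396 [4.29461261e-03 1.27563995e+02] [-140.   -46.9  121.1] [-50.1  -5.1 148.9]
```

{"name": "send_rows", "arguments": {
  "commands": [
    {"translation": [0, 0, -0.005], "rot": [0, 0, 0], "grip": 0},
    {"translation": [0, 0, -0.03], "rot": [0, 0, 0], "grip": 0},
    {"translation": [0, 0, -0.03], "rot": [0, 0, 0], "grip": 0},
    {"translation": [0.006, -0.01, -0.026], "rot": [0, 0, 0], "grip": 0},
    {"translation": [0.006, -0.036, 0], "rot": [0, 0, 0], "grip": 0}
  ]
}}

```text
t: 4.42
eef_pos: [0.497, -0.0437, 0.2375]
tool_rot: [0.004, 0.737, 0.676, 0.004]
contact_force: [0.2, -0.1, 0.9]
gripper_width: -0.002
```

{"name": "send_rows", "arguments": {
  "commands": [
    {"translation": [0.006, -0.036, 0], "rot": [0, 0, 0], "grip": 0},
    {"translation": [0, -0.036, 0.0], "rot": [0, 0, 0], "grip": 0},
    {"translation": [0, -0.002, 0.03], "rot": [0, 0, 0], "grip": 0},
    {"translation": [0, 0, 0.03], "rot": [0, 0, 0], "grip": 0},
    {"translation": [0, 0, 0.01], "rot": [0, 0, 0], "grip": 0}
  ]
}}

```text
t: 4.83
eef_pos: [0.4151, -0.0308, 0.1602]
tool_rot: [-0.001, 0.737, 0.676, -0.001]
contact_force: [-0.7, -0.2, 0.3]
gripper_width: 0.004
```

Run:
```python
from station import *
from h import *
stat(get_obs(),[-179,-8,145])
c=read_camera("side");cv2.imwrite("pics/s3.png",cv2.resize(c["pixels"][140:340,230:430,::-1],None,fx=3,fy=3))
P=cloud(c);hsv=cv2.cvtColor(c["pixels"],cv2.COLOR_RGB2HSV).astype(int)
q=w2c(P)*1e3
m=(q[...,0]>-150)&(q[...,0]<-50)&(q[...,1]>-47)&(q[...,1]<-5)&(q[...,2]>121)&(q[...,2]<150)&(hsv[...,1]<70)&(hsv[...,2]>110)
s=q[m];A=np.c_[s[:,0],np.ones(len(s))];print(len(s),np.linalg.lstsq(A,s[:,2],rcond=None)[0],s.min(0).round(1),s.max(0).round(1))
```

```text
t 4.83 tip in case mm [-210.    -8.6  143.2] tcp [ 0.4151 -0.0308  0.1602] F [-0.74 -0.19  0.35] gw 0.004
rot to go (tool,deg) [-0.14 -0.    0.08]
delta now-axes mm [ 0.6 31.  -1.9] aligned axes [ 0.6 31.  -1.8]
600 [9.81366201e-03 1.27769144e+02] [-141.6  -46.8  121. ] [-50.1  -5.  131.1]
```

View pics/s3.png

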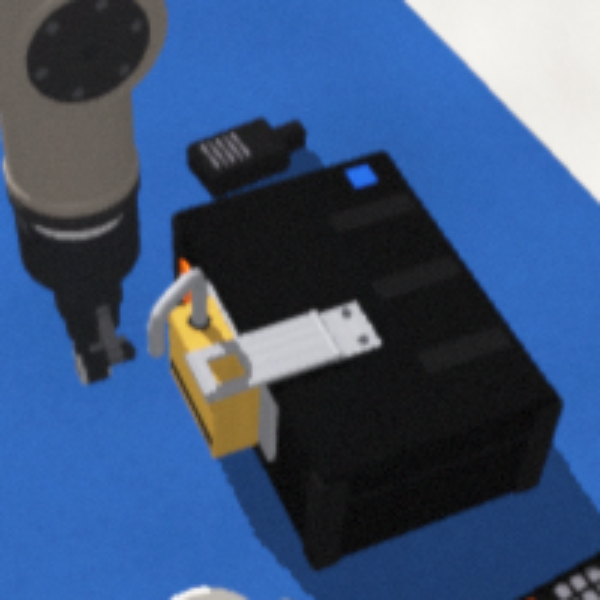

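Strap slope is about 0.01 rad, so it lies flat. The shackle is still out at (170,310), and the fingers are in front of it at (95,360). Now I push the toe leg round.

{"name": "send_rows", "arguments": {
  "commands": [
    {"translation": [0, 0.016, -0.002], "rot": [0, 0, 0], "grip": 0},
    {"translation": [0, 0.012, 0], "rot": [0, 0, 0], "grip": 0},
    {"translation": [-0.003, 0.008, 0], "rot": [0, 0, 0], "grip": 0},
    {"translation": [-0.005, 0.008, 0], "rot": [0, 0, 0], "grip": 0},
    {"translation": [-0.003, 0.008, 0], "rot": [0, 0, 0], "grip": 0}
  ]
}}

```text
t: 5.3
eef_pos: [0.4624, -0.0504, 0.1627]
tool_rot: [-0.003, 0.738, 0.675, -0.006]
contact_force: [-15.0, -14.7, 2.0]
gripper_width: -0.001
```

{"name": "send_rows", "arguments": {
  "commands": [
    {"translation": [-0.002, 0.007, 0], "rot": [0, 0, 0], "grip": 0},
    {"translation": [-0.001, 0.006, 0], "rot": [0, 0, 0], "grip": 0},
    {"translation": [0, 0.002, 0], "rot": [0, 0, 0], "grip": 0},
    {"translation": [0, 0, 0], "rot": [0, 0, 0], "grip": 0},
    {"translation": [0, 0, 0], "rot": [0, 0, 0], "grip": 0}
  ]
}}

```text
t: 5.72
eef_pos: [0.4782, -0.0594, 0.1633]
tool_rot: [0.0, 0.74, 0.673, -0.006]
contact_force: [-10.5, -24.6, 3.3]
gripper_width: -0.005
```

Run:
```python
from station import *
from h import *
stat(get_obs(),[-136,-26,145])
c=read_camera("side");cv2.imwrite("pics/s4.png",cv2.resize(c["pixels"][140:340,230:430,::-1],None,fx=3,fy=3))
```

```text
t 5.72 tip in case mm [-144.8  -31.8  146.3] tcp [ 0.4782 -0.0594  0.1633] F [-10.52 -24.58   3.33] gw -0.005
rot to go (tool,deg) [-0.47  0.52 -0.43]
delta now-axes mm [5.9 8.7 1.2] aligned axes [5.8 8.8 1.3]
```

View pics/s4.png

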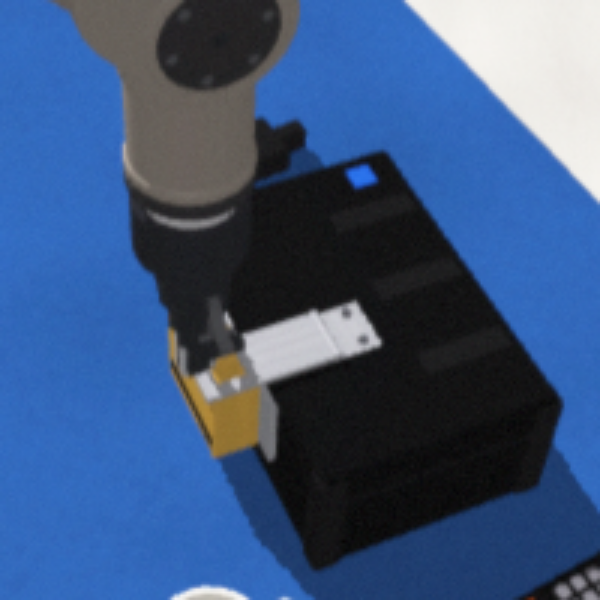

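{"name": "send_rows", "arguments": {
  "commands": [
    {"translation": [-0.006, -0.004, 0], "rot": [0, 0, 0], "grip": 0},
    {"translation": [-0.006, -0.015, 0], "rot": [0, 0, 0], "grip": 0},
    {"translation": [0, -0.02, 0], "rot": [0, 0, 0], "grip": 0},
    {"translation": [0, -0.02, 0], "rot": [0, 0, 0], "grip": 0},
    {"translation": [0, 0, 0], "rot": [0, 0, 0], "grip": 0}
  ]
}}

```text
t: 6.18
eef_pos: [0.4193, -0.058, 0.164]
tool_rot: [-0.001, 0.737, 0.675, -0.001]
contact_force: [-1.4, 0.1, -0.9]
gripper_width: 0.002
```

```bash
cat > sw.py <<'E'
from station import *
from h import *
import sys
stat(get_obs(),[-179,-8,145])
for n in("side","top"):
    c=read_camera(n);cv2.imwrite(f"pics/{n}_{sys.argv[1]}.png",cv2.resize(c["pixels"][140:340,230:430,::-1],None,fx=3,fy=3))
    P=cloud(c);q=w2c(P)*1e3;hsv=cv2.cvtColor(c["pixels"],cv2.COLOR_RGB2HSV).astype(int)
    r=np.hypot(q[...,0]+119,q[...,1]-26)
    m=(r<62)&(q[...,2]>170)&(q[...,2]<190)&(hsv[...,1]<60)&(hsv[...,2]>100)
    if m.sum()<5: print(n,"none");continue
    s=q[m];d=s[r[m]>15].mean(0)-[-119,26,0];print(n,m.sum(),"swing",np.arctan2(-d[0],-d[1]),"far",r[m].max(),"ztop",np.percentile(s[:,2],90))
E
python3 sw.py 5
```

```text
t 6.18 tip in case mm [-203.4  -35.3  147. ] tcp [ 0.4193 -0.058   0.164 ] F [-1.38  0.05 -0.89] gw 0.002
rot to go (tool,deg) [-0.21 -0.02 -0.03]
delta now-axes mm [27.3 24.4  2. ] aligned axes [27.3 24.4  2. ]
side 119 swing 0.24460063585493355 far 54.36784597374168 ztop 184.2086280245647
top 163 swing 0.18251112258079533 far 54.75710484063908 ztop 184.10038929466106
```

View pics/side_5.png

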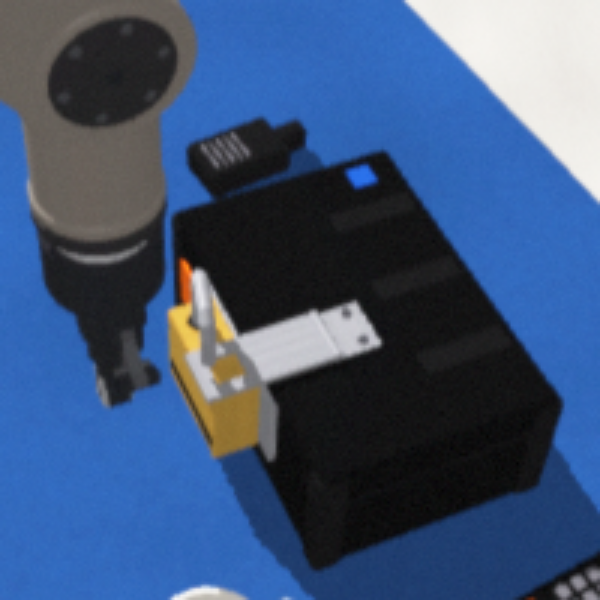

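View pics/top_5.png

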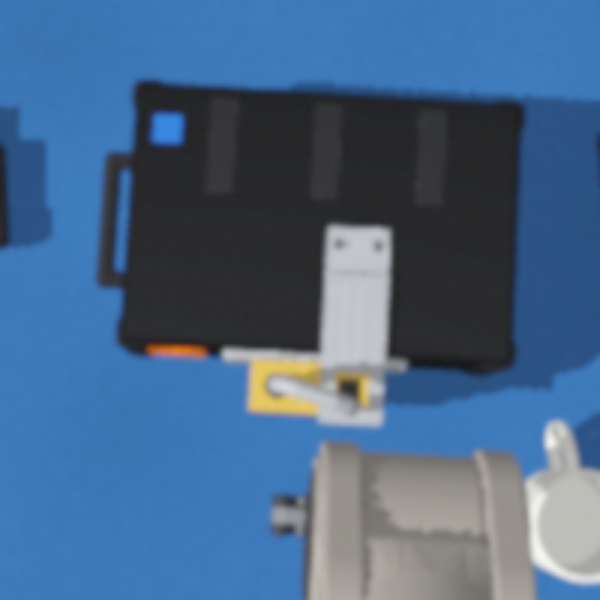

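The shackle has turned to about 0.2 rad and is still up. The strap is flat, with the toe leg at the eye's edge at (348,400) in the top crop. I'll finish the swing with a straight push.

{"name": "send_rows", "arguments": {
  "commands": [
    {"translation": [0.008, 0.03, 0], "rot": [0, 0, 0], "grip": 0},
    {"translation": [0, 0.022, 0], "rot": [0, 0, 0], "grip": 0},
    {"translation": [0, 0.006, 0], "rot": [0, 0, 0], "grip": 0},
    {"translation": [0, 0.004, 0], "rot": [0, 0, 0], "grip": 0},
    {"translation": [0, 0.002, 0], "rot": [0, 0, 0], "grip": 0}
  ]
}}

```text
t: 6.7
eef_pos: [0.4877, -0.0553, 0.1641]
tool_rot: [-0.0, 0.737, 0.676, -0.0]
contact_force: [-0.7, 0.4, 0.9]
gripper_width: 0.001
```

```bash
python3 sw.py 6
```

```text
t 6.70 tip in case mm [-135.5  -26.7  147.1] tcp [ 0.4877 -0.0553  0.1641] F [-0.66  0.38  0.88] gw 0.001
rot to go (tool,deg) [-0.05  0.02  0.03]
delta now-axes mm [ 18.7 -43.5   2.1] aligned axes [ 18.7 -43.5   2.1]
side none
top 32 swing nan far 12.395961807539527 ztop 181.71149850942447sw.py:11: RuntimeWarning: Mean of empty slice.
  s=q[m];d=s[r[m]>15].mean(0)-[-119,26,0];print(n,m.sum(),"swing",np.arctan2(-d[0],-d[1]),"far",r[m].max(),"ztop",np.percentile(s[:,2],90))
  ret = um.true_divide(
```

{"name": "send_rows", "arguments": {
  "commands": [
    {"translation": [0, 0.002, 0], "rot": [0, 0, 0], "grip": 0},
    {"translation": [0, 0.001, 0], "rot": [0, 0, 0], "grip": 0},
    {"translation": [0, 0.001, 0], "rot": [0, 0, 0], "grip": 0},
    {"translation": [0, 0, 0], "rot": [0, 0, 0], "grip": 0},
    {"translation": [0, 0, 0], "rot": [0, 0, 0], "grip": 0}
  ]
}}

```text
t: 7.22
eef_pos: [0.4904, -0.0558, 0.1641]
tool_rot: [-0.001, 0.737, 0.676, -0.001]
contact_force: [-5.0, -1.7, 1.8]
gripper_width: 0.004
```

{"name": "send_rows", "arguments": {
  "commands": [
    {"translation": [0, 0.001, 0], "rot": [0, 0, 0], "grip": 0},
    {"translation": [0, 0, 0], "rot": [0, 0, 0], "grip": 0},
    {"translation": [0, -0.004, 0], "rot": [0, 0, 0], "grip": 0},
    {"translation": [0, -0.03, -0.01], "rot": [0, 0, 0], "grip": 0},
    {"translation": [0, -0.03, -0.01], "rot": [0, 0, 0], "grip": 0}
  ]
}}

```text
t: 7.63
eef_pos: [0.4295, -0.0498, 0.1843]
tool_rot: [0.001, 0.737, 0.676, 0.0]
contact_force: [-0.4, 0.5, 0.6]
gripper_width: 0.001
```

```bash
python3 sw.py 7
```

```text
t 7.63 tip in case mm [-194.   -26.2  167.3] tcp [ 0.4295 -0.0498  0.1843] F [-0.41  0.55  0.59] gw 0.001
rot to go (tool,deg) [0.09 0.03 0.05]
delta now-axes mm [18.2 14.9 22.3] aligned axes [18.2 15.  22.3]
side 120 swing -0.004415081552694642 far 55.95161964456927 ztop 184.1618833015172
top 157 swing -0.08090264036857059 far 53.155872258197945 ztop 183.56797545039905
```

View pics/top_7.png

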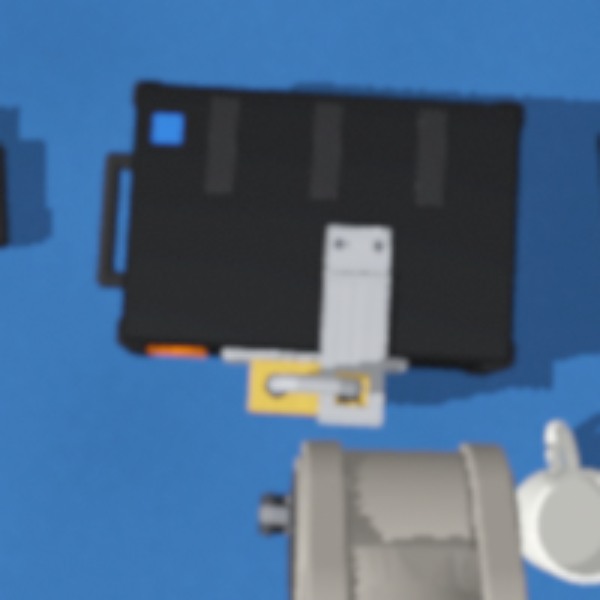

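View pics/side_7.png

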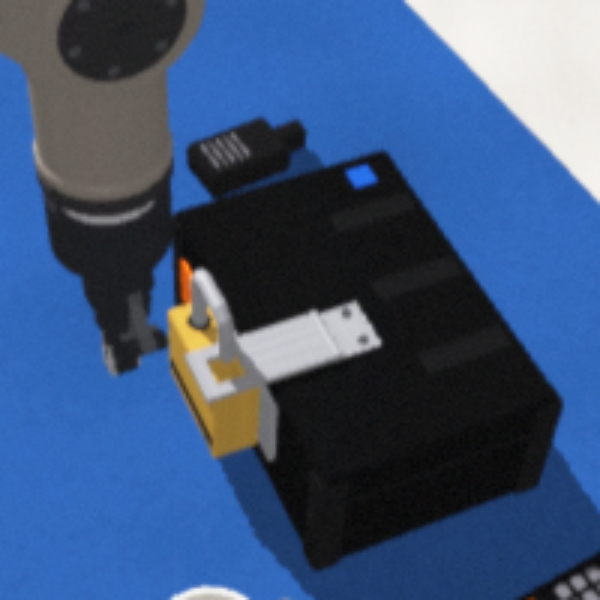

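Both views put the shackle at its stop, with the toe leg over the eye: (350,390) in the top crop and (225,355) in the side crop. The shackle is still up. Next I press from above.

{"name": "send_rows", "arguments": {
  "commands": [
    {"translation": [0, 0, -0.04], "rot": [0, 0, 0], "grip": 0},
    {"translation": [0.013, 0.025, -0.003], "rot": [0, 0, 0], "grip": 0},
    {"translation": [0.013, 0.025, 0], "rot": [0, 0, 0], "grip": 0},
    {"translation": [0, 0.025, 0], "rot": [0, 0, 0], "grip": 0},
    {"translation": [0, 0, 0], "rot": [0, 0, 0], "grip": 0}
  ]
}}

```text
t: 8.15
eef_pos: [0.5115, -0.0292, 0.2284]
tool_rot: [0.002, 0.736, 0.677, 0.003]
contact_force: [0.6, -0.9, 1.0]
gripper_width: 0.0
```

Run:
```python
from station import *
from h import *
stat(get_obs(),[-119,0,183])
```

```text
t 8.15 tip in case mm [-114.     1.4  211.4] tcp [ 0.5115 -0.0292  0.2284] F [ 0.63 -0.9   0.99] gw 0.0
rot to go (tool,deg) [ 0.4  -0.04  0.19]
delta now-axes mm [-1.4 -5.3 28.4] aligned axes [-1.4 -5.  28.4]
```

{"name": "send_rows", "arguments": {
  "commands": [
    {"translation": [-0.001, 0, 0.014], "rot": [0, 0, 0], "grip": 0},
    {"translation": [0, 0, 0.01], "rot": [0, 0, 0], "grip": 0},
    {"translation": [0, 0, 0], "rot": [0, 0, 0], "grip": 0},
    {"translation": [0, 0, 0], "rot": [0, 0, 0], "grip": 0},
    {"translation": [0, 0, 0], "rot": [0, 0, 0], "grip": 0}
  ]
}}

```text
t: 8.57
eef_pos: [0.5057, -0.0317, 0.2036]
tool_rot: [0.0, 0.737, 0.676, 0.0]
contact_force: [-0.2, -0.3, 0.8]
gripper_width: 0.001
```

Run:
```python
from station import *
from h import *
stat(get_obs(),[-119,0,156])
```

```text
t 8.57 tip in case mm [-119.6   -1.6  186.6] tcp [ 0.5057 -0.0317  0.2036] F [-0.19 -0.31  0.79] gw 0.001
rot to go (tool,deg) [ 0.02 -0.01  0.03]
delta now-axes mm [ 1.6  0.6 30.6] aligned axes [ 1.6  0.6 30.6]
```

{"name": "send_rows", "arguments": {
  "commands": [
    {"translation": [0, 0, 0.006], "rot": [0, 0, 0], "grip": 0},
    {"translation": [0, 0, 0.006], "rot": [0, 0, 0], "grip": 0},
    {"translation": [0, 0, 0.006], "rot": [0, 0, 0], "grip": 0},
    {"translation": [0, 0, 0.005], "rot": [0, 0, 0], "grip": 0},
    {"translation": [0, 0, 0.002], "rot": [0, 0, 0], "grip": 0}
  ]
}}

```text
t: 8.98
eef_pos: [0.5069, -0.0321, 0.1792]
tool_rot: [0.001, 0.737, 0.676, 0.001]
contact_force: [-0.7, -1.5, 13.2]
gripper_width: -0.003
```

{"name": "send_rows", "arguments": {
  "commands": [
    {"translation": [0, 0, 0.002], "rot": [0, 0, 0], "grip": 0},
    {"translation": [0, 0, 0.001], "rot": [0, 0, 0], "grip": 0},
    {"translation": [0, 0, 0.001], "rot": [0, 0, 0], "grip": 0},
    {"translation": [0, 0, 0], "rot": [0, 0, 0], "grip": 0},
    {"translation": [0, 0, 0], "rot": [0, 0, 0], "grip": 0}
  ]
}}

```text
t: 9.4
eef_pos: [0.5061, -0.0316, 0.1744]
tool_rot: [0.0, 0.737, 0.676, 0.0]
contact_force: [1.4, 0.0, 4.6]
gripper_width: 0.003
```

Run:
```python
from station import *
from h import *
stat(get_obs(),[-119,0,156])
```

```text
t 9.40 tip in case mm [-119.2   -1.5  157.4] tcp [ 0.5061 -0.0316  0.1744] F [1.41 0.   4.6 ] gw 0.003
rot to go (tool,deg) [ 0.06 -0.    0.04]
delta now-axes mm [1.5 0.2 1.4] aligned axes [1.5 0.2 1.4]
```

{"name": "send_rows", "arguments": {
  "commands": [
    {"translation": [0, 0, 0.001], "rot": [0, 0, 0], "grip": 0},
    {"translation": [0, 0, 0], "rot": [0, 0, 0], "grip": 0},
    {"translation": [0, 0, 0], "rot": [0, 0, 0], "grip": 0},
    {"translation": [0, 0, -0.01], "rot": [0, 0, 0], "grip": 0},
    {"translation": [0, 0, -0.03], "rot": [0, 0, 0], "grip": 0}
  ]
}}

```text
t: 9.82
eef_pos: [0.5019, -0.0315, 0.2102]
tool_rot: [-0.003, 0.737, 0.676, -0.004]
contact_force: [1.0, -0.4, 0.5]
gripper_width: 0.004
```

{"name": "send_rows", "arguments": {
  "commands": [
    {"translation": [0, 0, -0.04], "rot": [0, 0, 0], "grip": 0},
    {"translation": [0, -0.03, -0.02], "rot": [0, 0, 0], "grip": 0},
    {"translation": [0, -0.04, 0], "rot": [0, 0, 0], "grip": 0},
    {"translation": [0, -0.02, 0], "rot": [0, 0, 0], "grip": 0},
    {"translation": [0, 0, 0], "rot": [0, 0, 0], "grip": 0}
  ]
}}

```text
t: 10.23
eef_pos: [0.4109, -0.0239, 0.273]
tool_rot: [-0.002, 0.737, 0.676, -0.001]
contact_force: [-0.7, 0.7, -0.0]
gripper_width: 0.003
```

Run:
```python
from station import *
from h import *
stat(get_obs())
for n in("side","top"):
    c=read_camera(n);cv2.imwrite(f"pics/{n}_8.png",cv2.resize(c["pixels"][140:340,230:430,::-1],None,fx=3,fy=3))
    P=cloud(c);q=w2c(P)*1e3;hsv=cv2.cvtColor(c["pixels"],cv2.COLOR_RGB2HSV).astype(int)
    r=np.hypot(q[...,0]+119,q[...,1]-26)
    m=(abs(q[...,0]+119)<12)&(abs(q[...,1])<34)&(q[...,2]>145)&(q[...,2]<200)&(hsv[...,1]<60)&(hsv[...,2]>100)
    s=q[m];print(n,m.sum(),"ztop p50,90,max",np.percentile(s[:,2],[50,90,100]).round(1)); 
    s=s[r[m]>15];d=s.mean(0)-[-119,26,0];print("swing",np.arctan2(-d[0],-d[1]))
    m=(q[...,0]>-145)&(q[...,0]<-50)&(q[...,1]>-47)&(q[...,1]<-5)&(q[...,2]>121)&(q[...,2]<135)&(hsv[...,1]<70)&(hsv[...,2]>110)
    s=q[m];print("strap slope",np.polyfit(s[:,0],s[:,2],1))
    a=load(n+"0.npz")["pixels"].astype(int);print("changed px",(abs(a-c["pixels"]).max(-1)>60).sum())
```

```text
t 10.23 tip in case mm [-214.8   -2.1  256. ] tcp [ 0.4109 -0.0239  0.273 ] F [-0.73  0.7  -0.03] gw 0.003
rot to go (tool,deg) [-0.23 -0.05  0.06]
side 117 ztop p50,90,max [156.3 159.6 162.1]
swing 0.009753995347162286
strap slope [2.02601993e-03 1.27109337e+02]
changed px 35949
top 155 ztop p50,90,max [156.1 159.1 161.8]
swing -0.056462065405941425
strap slope [-1.13466917e-03  1.26353300e+02]
changed px 16756
```

View pics/side_8.png

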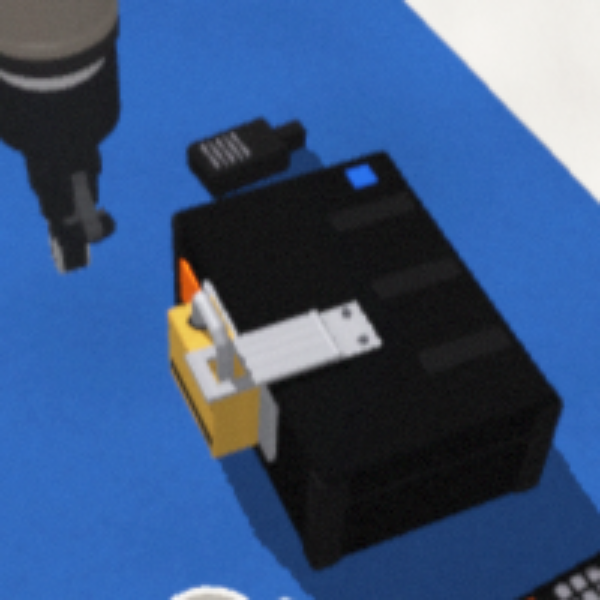

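View pics/top_8.png

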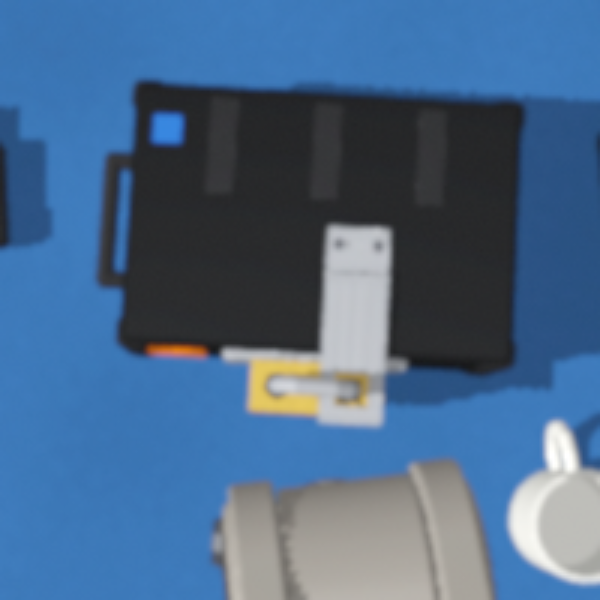

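The shackle stayed down after release: its top went from about 184 to 159 mm. The toe leg is through the eye at (350,388), and the gripper is clear. I'll check the bystanders quickly, then hand in.

Run:
```python
from station import *
from h import *
a=load("side0.npz");c=read_camera("side")
g=lambda i:cv2.cvtColor(i["pixels"],cv2.COLOR_RGB2GRAY).astype(np.float32)
for n,(x0,x1,y0,y1) in dict(mug=(275,335,330,395),radio=(360,450,320,375),mic=(290,335,178,205)).items():
    print(n,cv2.phaseCorrelate(g(a)[y0:y1,x0:x1],g(c)[y0:y1,x0:x1]))
print(hand_in())
```

```text
mug ((0.003915672491913824, 0.01023287449774557), 0.9565456970974251)
radio ((-0.029375421067442176, -0.023429440137164192), 0.9348912221414072)
mic ((0.4260746434139655, 0.577605290212384), 0.9922538266751011)
the job is handed in; nothing more can be done
None
```

The case is locked, and I handed the job in at about 10 s of the 48 s; `hand_in()` gives no verdict. I folded the hasp strap flat, pushed the shackle round to its stop and pressed it down until it clicked. The swing took two pushes: on the first the fingers stuck to the toe leg, with about 27 N at the wrist, and stopped at about 0.2 rad. I backed off and finished with a straight push.

**Last checks, with the gripper withdrawn and clear:**
- **Strap:** flat, with a measured slope of about 0.002 rad.
- **Shackle height:** the top of the bow went from about 184 to 159 mm and stayed there after release, about 24.5 mm down. The pressing force also fell from 13 N to 5 N at the click.
- **Swing:** the two views disagree a little, 0.01 rad from the side camera and -0.06 rad from the top. The top camera had already read about 0.06 to 0.08 rad lower than the side one before the press. Both are within the 0.1 rad limit.
- **Bystanders:** the mug and radio shifted less than 0.05 px in the side image. The mic read about 0.7 px, roughly 1 mm or so; the arm never went near it at its height.

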